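# Ready the pantry's stand-by lamp

## Robot

A 7-joint arm with a two-finger parallel gripper is mounted at the origin on the work surface. World frame = base frame: x ahead of the robot, y to its left, z up, the work surface at z = 0. Lengths are in m, angles in rad, forces in N, time in s.
With the tool pointing down it reaches from about 0.425 to 0.95 m from the base axis. Payload 4.7 kg.
Tool frame: the origin (TCP) lies at the very end of the fingers, on their centre line; the grasp point (between the pads) lies grasp_offset behind it (grasp_offset is the distance from the TCP to the grasp point, in m); z points along the fingers, y is the line along which they close (so a half turn about z gives the same grasp; the last joint's range is limited). The gripper opens to 87 mm and grips with 3 to 60 N. Pads are 19 mm wide; open, the fingers measure 117 mm over their backs; the gripper's body (75 mm by 190 mm) begins 51 mm behind the grasp point.
Start: joints at [-1.35, 0.469, -0.049, 1.532, 0.024, 1.141, -0.082], TCP at [0.167, 0.654, 0.223] pointing down, gripper open.
Joint ranges: [-2.59, 2.59], [-0.33, 1.99], [-1.39, 1.29], [0.1, 2.45], [-1.04, 4.18], [0.21, 1.99], [-2.66, 2.66]. Speed limits (rad/s): [2.57, 2.57, 3.14, 3.14, 3.14, 3.14, 3.14].

## Interface

Orientations are given as a unit quaternion [w, x, y, z].
In Python, from plant import observe, capture, get_calibration, job_done, grasp_offset gives the robot as it stands. The module is installed in compiled form; this text tells all that it offers.
- The arm moves only by the tool apply_moves, never from a script. Its argument "deltas" is a list of rows, each a list of 7 numbers: the shift along the tool's x, y, z in cm, then the turn, a rotation vector about the tool's x, y, z in degrees, then the closure, from -1 (fully open) to 1 (shut), so that 0 is half open. A call has 1 to 8 rows; each row is the pose to reach, as a shift and turn from the pose commanded when the call began, along the tool's axes at that moment; what a row does not reach only later rows make up. A row lasts 1/12 s, in which the tool goes at most 41.7 mm and 7.16 degrees, less where a joint would pass 70% of its speed; a pose out of reach is approached as far as the arm can. A call with a gripper value outside its range is refused whole. The fingers move at their own pace and stop on an object; "squeeze" is the grip in N (left out, the last holds). Time passes only in rows, so rows that repeat a pose let the fingers close. It gives the time, the measured TCP pose, the force, the opening and the grip force at its end, in the units of the state.
- observe(): the state, without advancing time (a new reading comes with each control period).
- capture(name): name is "side" or "top" or "wrist"; returns the picture (400x640x3 uint8, red, green, blue); there is no depth.
- get_calibration(name): a dict with "fx", "fy", "cx", "cy" (pixels), "world_from_camera" (4x4, takes a point from camera to world coordinates). Camera axes: x right, y down, z forward; pixel columns grow to the right and rows downward; lengths in m; the calibration is good to about 2 mm. A picture is of the moment at which its call begins: read the wrist's pose just before it. get_calibration takes no time and is no camera call; for the wrist camera it gives the pose at the moment of the call.
- job_done(): hands the job in; it is judged then, once.
The state is a dict: "clock": time; "qpos": joint angles; "joint_velocities": joint speeds; "tau": joint torques, N m; "tool_pos": TCP position; "eef_rot": TCP orientation; "wrist_force": force on the tool from outside, world axes, zero at the start; "moment": the same for the moment, N m; "opening": opening from 0.0 (shut) to 1.0 (fully open); "gripper_force": force on a finger pad.
Only numpy, scipy, OpenCV 4.12 (cv2) and the standard library are available. Lean on these libraries where they do the work, as an engineer would, in place of code of your own. Each camera call takes 0.05 s, during which the arm holds its last target. There are 200 camera calls.

## Task

Put the pantry's shelf lights out, sweeping the four toggles under the wire rack off with one drag of a finger along the row, from its right end to its left as seen from the robot, without drawing back before all four are over. Then load the D cell into the stand-by lamp: press its flat end against the coil spring, roll the nub end down past the retaining lip so that the cell lies flat and is held under it, let go and shut the cover. Leave the other things on the counter where they are.

Things in the scene. Friction and masses are not known exactly. Their poses are not given: they have to be found in the camera images.
- rack: White wire can rack, fixed, with the switch bank below its front edge. Origin on the counter below the middle of the row of toggles; x points to the rack's back (away from the robot), y along the row, z up. The bank is a grey housing 50 mm (x) by 200 mm (y), top 36 mm above the counter. Shelf legs at y = -145 and +145, x = 30 and 80 mm.
- shelf_edge (a point): Middle of the wire shelf's front edge, 185 mm above the counter, 10 mm in front of the row's line (rack x = -10); shelf to x = +85, y = -145 to +145 mm, stock up to 110 mm high on both ends. An upright gripper cannot get down to the toggles past it: come in from the front, fingers pointing down and away from the robot, 25 to 40 degrees from vertical.
- toggle1 (a joint): Toggle 1 of 4: pivot at rack x = 0, y = -60 mm, 34 mm above the counter; white paddle 18 mm wide (x), reaching 30 mm. It tips along the row: 0 = on (leans to -y, tip 63 mm above the counter), 1.5 = off (lies over to +y, highest 50 mm). Over-centre at 0.35, moves with under 1 N. A finger dragged to +y, lowest point 51 to 58 mm above the counter, tips it and passes over.
- toggle2 (a joint): Toggle 2 of 4: pivot at rack x = 0, y = -20 mm, 34 mm above the counter; white paddle 18 mm wide (x), reaching 30 mm. It tips along the row: 0 = on (leans to -y, tip 63 mm above the counter), 1.5 = off (lies over to +y, highest 50 mm). Over-centre at 0.35, moves with under 1 N. A finger dragged to +y, lowest point 51 to 58 mm above the counter, tips it and passes over.
- toggle3 (a joint): Toggle 3 of 4: pivot at rack x = 0, y = 20 mm, 34 mm above the counter; white paddle 18 mm wide (x), reaching 30 mm. It tips along the row: 0 = on (leans to -y, tip 63 mm above the counter), 1.5 = off (lies over to +y, highest 50 mm). Over-centre at 0.35, moves with under 1 N. A finger dragged to +y, lowest point 51 to 58 mm above the counter, tips it and passes over.
- toggle4 (a joint): Toggle 4 of 4: pivot at rack x = 0, y = 60 mm, 34 mm above the counter; white paddle 18 mm wide (x), reaching 30 mm. It tips along the row: 0 = on (leans to -y, tip 63 mm above the counter), 1.5 = off (lies over to +y, highest 50 mm). Over-centre at 0.35, moves with under 1 N. A finger dragged to +y, lowest point 51 to 58 mm above the counter, tips it and passes over.
- lamp: White stand-by lamp, fixed, with an open battery bay and at x = 78 mm a clear dome 48 mm high, 78 mm across. Origin on the counter under the middle of the bay; z up; base plate 6 mm thick, x = -52 to 118, y = -67 to 55 mm. Cell axis along y. At the -y end the coil spring before a block (44 mm wide, 51 mm high, face at y = -50); at the +y end a wall with the lip, and the cover's hinge.
- seat (a point): Where the middle of the seated cell's case comes: lamp x = 0, y = -0.5, 33 mm above the counter. The cell lies on two rails 18 mm high, 26 mm wide over both, y = -25 to 25 mm; beside them fingers have room from x = -50 to 39 mm, down to the base plate. Seated, the nub touches the wall at y = 31, the case goes 3 mm under the lip, the flat end is at y = -30.
- lip_edge (a point): Middle of the retaining lip's lower edge, lamp y = 26, 50.5 mm above the counter. The lip is 30 mm wide, 4 mm thick and juts 5 mm towards -y from the wall (inner face y = 31).
- spring_face (a point): Middle of the spring's front disc (12 mm across), 32 mm above the counter; at lamp y = -27 mm when free.
- spring (a joint): Travel of the spring towards lamp -y: 0 free, 0.016 m at most; 1 N at first, plus 350 N/m. The seated cell keeps it 3 mm in. For the nub end to get past the lip the cell must go 10 to 14 mm in: hold it nub end up by about 30 degrees, its nub end above the lip (case middle 56 mm high), press to -y until it clears the lip, then turn it flat.
- cover (a joint): Hinged bay cover: 0 = shut, flat over the cell, top face 60 mm above the counter; opens to 2.25 rad; starts at 2.0 to 2.2, leaning outwards to +y. Hinge along lamp x at y = 43, 58 mm above the counter; panel 50 mm wide, 104 mm long, 4 mm thick, 50 g. Stiff hinge (0.0165 N m): it stays where left while steep and falls only when pressed well down.
- cover_edge (a point): Middle of the cover's free edge, 104 mm from the hinge.
- stand: Small wooden stand, fixed, on which the cell lies: a board 60 x 70 mm, 6 mm thick, with two rails 18 mm high along its y, 26 mm wide over both. Origin under its middle.
- cell: Loose dark steel D cell with a copper band near the nub end; case 33 mm across, 59 mm long, and a nub 10 mm across, 2 mm high; about 140 g. Origin at the middle of the case on its axis, x along the axis to the nub. Starts lying on the stand, axis 33 mm above the counter, nub to the robot's left (+y) within 0.4 rad.
- cell_nub (a point): Tip of the cell's nub, on the axis.
- cell_flat (a point): Middle of the cell's flat end.
- tin: Bystander: a low round tin, 48 mm across, 50 mm high; it may stand before the switch bank or in the middle. Origin at the middle of its underside.
- soup: Bystander: a can, 66 mm across, 100 mm high. Origin at the middle of its underside.
- jar: Bystander: a glass jar, 64 mm across, 90 mm high. Origin at the middle of its underside.
- mill: Bystander: a dark wooden pepper mill, 52 mm across, 150 mm high. Origin at the middle of its underside.
- bowl: Bystander: a white bowl, 120 mm across, 50 mm high. Origin at the middle of its underside.
- carton: Bystander: a cardboard carton, 50 x 100 mm, 50 mm high. Origin at the middle of its underside.
- spice: Bystander: a spice jar, 44 mm across, 75 mm high. Origin at the middle of its underside.
Not all that is in view belongs to the job. What is shaped like the lamp but red is not meant.

How it is judged:
By the outcome, as a careful person would: the job done as asked, in the order asked, and still so for the second after the job is handed in, with the robot touching nothing.
It also fails if it takes over 72 s, if anything falls off the work surface, if the arm or the gripper's body presses on something with over 40 N, if the wrist force passes 120 N, or if a joint passes its speed limit or range.

## Working session

There is one attempt and no reset: what is moved stays moved. The work goes in short steps, Python scripts to look and compute and a tool call to move; the robot and the scene stay as the last step left them, time stands still between calls to the robot, and variables do not carry over. Pictures are saved under pics/ and viewed, at most 10 in all, crops included, and the job is handed in when it is done.

Besides the shell and the picture viewer there is one more tool, called by a JSON object that holds its "fn" and its "kwargs". apply_moves: Moves the arm, as the interface text tells. Its arguments: {"type":"object","properties":{"deltas":{"type":"array"},"squeeze":{"type":"number"}},"required":["deltas"]}

```bash
mkdir -p pics; python3 - <<'E'
from plant import *
import cv2,numpy as np
print(observe(),grasp_offset)
for n in("side","top"):
    cv2.imwrite(f"pics/{n}0.png",capture(n)[:,:,::-1]); c=get_calibration(n); print(n,c["fx"],c["fy"],c["cx"],c["cy"],np.round(c["world_from_camera"],4).tolist())
E
```

```text
{'clock': 0.0, 'qpos': array([-1.34988597,  0.4694478 , -0.04853701,  1.53367976,  0.02409717,
        1.14100567, -0.08229938]), 'joint_velocities': array([-0.00084668, -0.00184344, -0.00116449, -0.00033152, -0.00077504,
        0.00059815,  0.00029592]), 'tau': array([-1.57093223e-04, -5.07972658e+01, -8.05877382e-02, -2.36157936e+01,
       -6.13194541e-02,  3.78489133e-02,  1.82921667e-04]), 'tool_pos': array([0.16674977, 0.65346396, 0.22150097]), 'eef_rot': array([-7.43139409e-05,  1.24590976e-01,  9.92207706e-01, -9.74865144e-04]), 'wrist_force': array([ 0.05174904, -0.67342922, -0.71503736]), 'moment': array([-0.02026605,  0.04339985,  0.01566743]), 'gripper_force': 0.0, 'opening': 0.9986220305758463} 0.0187
side 437.06140566814986 437.06140566814986 320.46595853985605 200.8543525091587 [[0.9918, -0.0985, 0.0818, 0.4098], [-0.128, -0.7686, 0.6268, -0.8702], [0.0012, -0.6322, -0.7748, 1.1539], [0.0, 0.0, 0.0, 1.0]]
top 488.0847495963241 488.0847495963241 317.3251357407052 202.67149380857947 [[0.0245, -0.997, 0.073, 0.4219], [-0.9995, -0.026, -0.0198, -0.0261], [0.0216, -0.0725, -0.9971, 1.3914], [0.0, 0.0, 0.0, 1.0]]
```

View pics/top0.png

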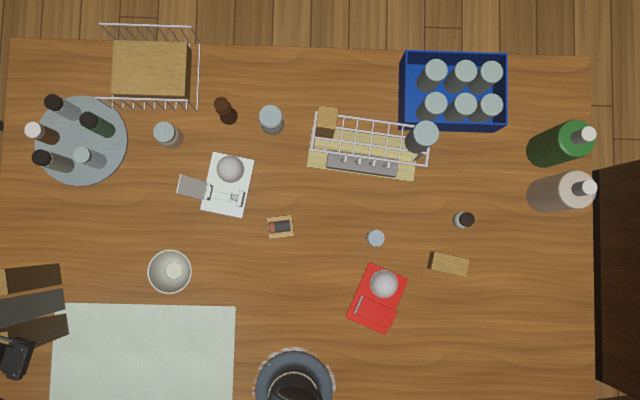

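View pics/side0.png

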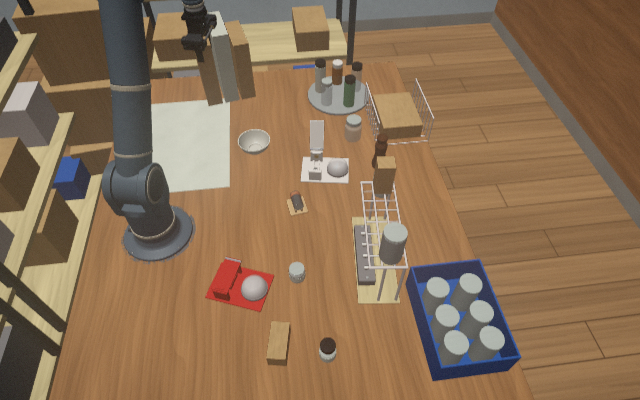

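```bash
python3 - <<'E'
import cv2,numpy as np
t=cv2.imread("pics/top0.png");s=cv2.imread("pics/side0.png")
def crop(im,x,y,w,h,k): return cv2.resize(im[y:y+h,x:x+w],None,fx=k,fy=k,interpolation=cv2.INTER_CUBIC)
# top: lamp+stand  x170-300 y145-245 @6 (780x600)
cv2.imwrite("pics/c1.png",crop(t,170,145,130,100,6))
a=crop(t,300,100,140,85,5)[:, :]   #700x425
cv2.imwrite("pics/c2.png",a)
E
```

```text
(no output)
```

View pics/c1.png

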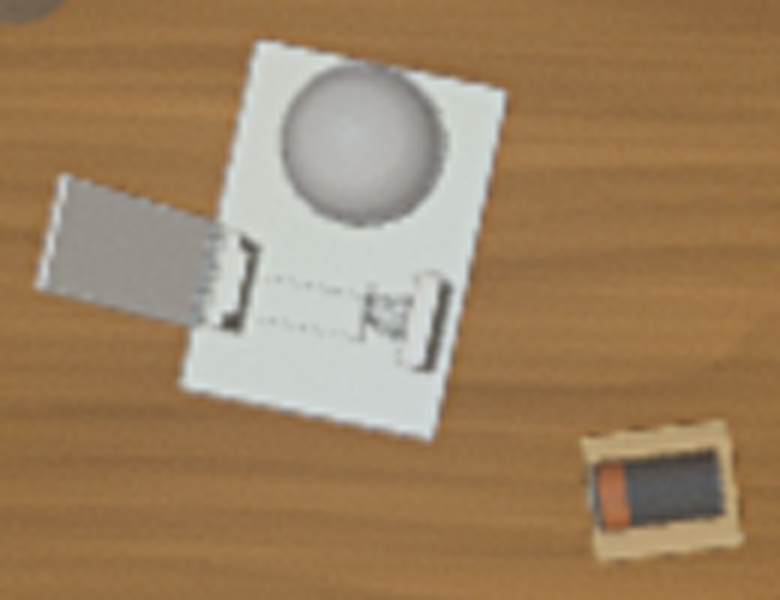

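View pics/c2.png

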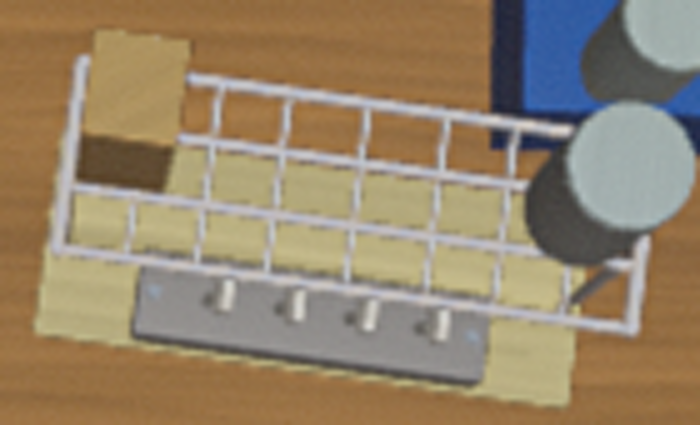

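```bash
cat > h.py <<'E'
import numpy as np,cv2
from scipy.spatial.transform import Rotation as R
from scipy.optimize import least_squares
from plant import observe,capture,get_calibration,grasp_offset
def proj(c,P):
    T=np.linalg.inv(c["world_from_camera"]);p=np.asarray(P)@T[:3,:3].T+T[:3,3]
    return np.c_[c["fx"]*p[:,0]/p[:,2]+c["cx"],c["fy"]*p[:,1]/p[:,2]+c["cy"]]
def pose(x,P):
    c,s=np.cos(x[2]),np.sin(x[2]);P=np.asarray(P)
    return np.c_[x[0]+c*P[:,0]-s*P[:,1],x[1]+s*P[:,0]+c*P[:,1],P[:,2]]
def fit(obs,x0):  # obs: list of (calib, local pts, pixels)
    f=lambda x:np.concatenate([(proj(c,pose(x,P))-np.asarray(u)).ravel() for c,P,u in obs])
    r=least_squares(f,x0,loss="soft_l1");return r.x,np.round(r.fun.reshape(-1,2) if r.fun.ndim else r.fun,1)
def rot(): # tool rotation
    q=observe()["eef_rot"];return R.from_quat([q[1],q[2],q[3],q[0]])
def go(pos,Rt,start=None): # delta in cm, deg from measured pose (or start=(pos,R))
    p,r=(observe()["tool_pos"],rot()) if start is None else start
    return np.round(np.r_[r.inv().apply(np.asarray(pos)-p)*100,(r.inv()*Rt).as_rotvec(degrees=True)],2)
def tool(yaw,tilt=0,spin=0): # tool-y along world dir yaw; pointing down; tilt about tool y by -tilt deg
    y=np.array([np.cos(yaw),np.sin(yaw),0]);z=np.array([0,0,-1.]);x=np.cross(y,z)
    return R.from_matrix(np.c_[x,y,z])*R.from_rotvec([0,-np.radians(tilt),0])
E
python3 - <<'E'
from h import *
t=get_calibration("top");s=get_calibration("side")
def px(a,k,o): return (np.array(a)+.5)/k-.5+np.array(o)
lamp=[[.118,.055,.006],[.118,-.067,.006],[-.052,-.067,.006],[-.052,.055,.006]]
L=px([(258,40),(508,92),(433,440),(182,388)],6,(170,145))
print("lamp",*fit([(t,lamp,L)],[.6,.1,-.2]))
st=[[.03,.035,.006],[.03,-.035,.006],[-.03,-.035,.006],[-.03,.035,.006]]
print("stand",*fit([(t,st,px([(583,437),(727,420),(743,545),(600,562)],6,(170,145)))],[.5,.1,0]))
print("cell (on top 49.5)",*fit([(t,[[.0,.0295,.04],[.0,-.0295,.04]],px([(597,496),(720,482)],6,(170,145)))],[.5,.1,0]))
rk=[[-.01,.145,.185],[-.01,-.145,.185],[0,.053,.06],[0,.013,.06],[0,-.027,.06],[0,-.067,.06],[-.025,.1,.036]]
print("rack",*fit([(t,rk,px([(57,250),(633,328),(225,293),(295,305),(366,315),(438,325),(136,330)],5,(300,100)))],[.7,-.15,-.1]))
# side-camera check of lamp/rack pixels seen by eye
def pr(name,x,P): print(name,np.round(proj(s,pose(x,P)),0).tolist())
for n,g,P in (("lamp",lamp,L),):
    pr("lampside",fit([(t,lamp,L)],[.6,.1,-.2])[0],lamp)
x=fit([(t,rk,px([(57,250),(633,328),(225,293),(295,305),(366,315),(438,325),(136,330)],5,(300,100)))],[.7,-.15,-.1])[0]
pr("rackside",x,rk)
E
```

```text
lamp [ 0.53714789  0.21570682 -0.17602199] [[-0.  -0.1]
 [ 0.2 -0.2]
 [ 0.2  0.1]
 [-0.3  0.1]]
stand [0.45324871 0.05012049 0.15013082] [[-0.2  0. ]
 [ 0.4 -0.2]
 [ 0.3 -0. ]
 [-0.5  0.2]]
cell (on top 49.5) [0.45329904 0.05044768 0.13806566] [[-0.4  0. ]
 [ 0.4 -0. ]]
rack [ 0.63757461 -0.17685348 -0.11219673] [[ 0.3 -0.5]
 [-0.2  0. ]
 [-0.2  0.3]
 [ 0.2 -0.1]
 [ 0.3 -0.1]
 [ 0.3 -0.1]
 [-0.8  0.7]]
lampside [[349.0, 158.0], [349.0, 182.0], [301.0, 181.0], [303.0, 156.0]]
rackside [[362.0, 182.0], [371.0, 268.0], [365.0, 232.0], [366.0, 243.0], [367.0, 254.0], [368.0, 266.0], [355.0, 224.0]]
```

```bash
cat >> h.py <<'E'
RK=[0.6376,-.1769,-.1122];LP=[.5371,.2157,-.176]
rp=lambda *p:pose(RK,[p])[0]
lp=lambda *p:pose(LP,[p])[0]
RS=tool(np.pi/2+RK[2],30)
E
python3 - <<'E'
from h import *
for p in [(.36,.46,.27),(.48,.15,.27),rp(-.13,-.112,.2)]: print(p,go(p,RS))
for p in [rp(-.13,-.112,.12),rp(.004,-.112,.0595),rp(.004,.113,.0595)]: print(p,go(p,RS,(rp(-.13,-.112,.2),RS)))
E
```

```text
(0.36, 0.46, 0.27) [-23.51 -13.99  -4.81  -2.16 -29.95  -7.67]
(0.48, 0.15, 0.27) [-42.8  -41.06  -4.76  -2.16 -29.95  -7.67]
[ 0.49587737 -0.27364035  0.2       ] [-54.81 -81.7    2.31  -2.16 -29.95  -7.67]
[ 0.49587737 -0.27364035  0.12      ] [4.   0.   6.93 0.   0.   0.  ]
[ 0.6290348  -0.28864362  0.0595    ] [-4.58  0.   18.87  0.    0.    0.  ]
[ 0.65422686 -0.06505838  0.0595    ] [-4.58 22.5  18.87  0.    0.    0.  ]
```

{"fn": "apply_moves", "kwargs": {"deltas": [[-4, -2, -4.8, 0, 0, 0, 1], [-7.5, -4, -4.8, 0, 0, 0, 1], [-11, -6.5, -4.8, 0, 0, 0, 1], [-14.5, -8.5, -4.8, 0, 0, 0, 1], [-18, -10.7, -4.8, 0, -6, -1.5, 1], [-21.3, -12.8, -4.8, 0, -12, -3, 1], [-24, -15.5, -4.8, -1, -18, -4.5, 1], [-26, -19, -4.8, -2, -24, -6, 1]]}}

```text
clock: 0.77
tool_pos: [0.3717, 0.4129, 0.271]
eef_rot: [0.211, 0.07, 0.975, -0.008]
wrist_force: [0.2, -0.8, -0.5]
opening: 0.478
gripper_force: 0.0
```

```bash
python3 - <<'E'
from h import *
o=observe();print(o["tool_pos"],o["qpos"].round(2))
for p in [(.48,.15,.27),rp(-.13,-.112,.2)]: print(p,go(p,RS))
E
```

```text
[0.37166569 0.41286585 0.2709893 ] [-1.21  0.15  0.08  1.94  0.48  0.97  0.04]
(0.48, 0.15, 0.27) [-13.23 -24.5    5.73  -0.04  -5.61  -1.83]
[ 0.49587737 -0.27364035  0.2       ] [-1.744e+01 -6.632e+01  1.467e+01 -4.000e-02 -5.610e+00 -1.830e+00]
```

{"fn": "apply_moves", "kwargs": {"deltas": [[-2, -3.5, 0.8, 0, -5.6, -1.8, 1], [-3.9, -7.1, 1.6, 0, -5.6, -1.8, 1], [-5.8, -10.7, 2.5, 0, -5.6, -1.8, 1], [-7.6, -14.2, 3.3, 0, -5.6, -1.8, 1], [-9.5, -17.6, 4.1, 0, -5.6, -1.8, 1], [-11.4, -21, 4.9, 0, -5.6, -1.8, 1], [-13.2, -24.5, 5.7, 0, -5.6, -1.8, 1], [-13.6, -28.3, 6.5, 0, -5.6, -1.8, 1]]}}

```text
clock: 1.43
tool_pos: [0.4805, 0.1106, 0.2645]
eef_rot: [0.257, 0.055, 0.965, -0.015]
wrist_force: [1.2, 0.0, 0.9]
opening: 0.009
gripper_force: 0.0
```

```bash
python3 - <<'E'
from h import *
o=observe();print(o["tool_pos"],o["qpos"].round(2))
print(go(rp(-.13,-.112,.2),RS))
E
```

```text
[0.4805456  0.11061421 0.26453852] [-0.92 -0.12  0.4   2.24  0.59  0.65  0.53]
[ -1.9  -38.     8.53  -0.05  -0.16  -0.09]
```

{"fn": "apply_moves", "kwargs": {"deltas": [[-0.5, -4, 0.9, 0, 0, 0, 1], [-1, -8, 1.8, 0, 0, 0, 1], [-1.5, -12, 2.7, 0, 0, 0, 1], [-2, -16, 3.6, 0, 0, 0, 1], [-2.5, -20, 4.5, 0, 0, 0, 1], [-2.3, -24, 5.4, 0, 0, 0, 1], [-2.1, -28, 6.3, 0, 0, 0, 1], [-2, -32, 7.2, 0, 0, 0, 1]]}}

```text
clock: 2.1
tool_pos: [0.4925, -0.1657, 0.2179]
eef_rot: [0.248, 0.057, 0.967, -0.012]
wrist_force: [-0.0, 1.1, -0.8]
opening: -0.0
gripper_force: 0.0
```

```bash
python3 - <<'E'
from h import *
o=observe();print(o["tool_pos"],o["qpos"].round(2))
for p in [rp(-.13,-.112,.15),rp(-.06,-.112,.085),rp(.004,-.112,.0595)]: print(go(p,RS))
E
```

```text
[ 0.49249028 -0.16570178  0.21793695] [-0.95 -0.09  1.24  2.29 -0.03  0.39  1.79]
[  1.85 -10.72   6.67   0.14  -1.21  -0.39]
[ -1.16 -10.72  15.74   0.14  -1.21  -0.39]
[ -5.54 -10.7   21.06   0.14  -1.21  -0.39]
```

{"fn": "apply_moves", "kwargs": {"deltas": [[0, -2, 2, 0, -1, -0.4, 1], [0, -5, 5, 0, -1, -0.4, 1], [0, -8, 8, 0, -1.2, -0.4, 1], [0, -10.7, 10, 0, -1.2, -0.4, 1], [0, -10.7, 10, 0, -1.2, -0.4, 1]]}}

```text
clock: 2.52
tool_pos: [0.5056, -0.1981, 0.1869]
eef_rot: [0.254, 0.047, 0.966, -0.016]
wrist_force: [-0.5, 0.2, -0.1]
opening: 0.003
gripper_force: 0.0
```

```bash
python3 - <<'E'
from h import *
o=observe();print(o["tool_pos"],o["qpos"].round(2))
for p in [rp(-.06,-.112,.085),rp(.004,-.112,.0595)]: print(go(p,RS))
E
```

```text
[ 0.50563371 -0.19813643  0.1868804 ] [-0.41  0.12  0.86  2.27 -0.72  0.38  2.52]
[-0.86 -7.64 12.24  0.09 -0.57  0.89]
[-5.18 -7.72 17.61  0.09 -0.57  0.89]
```

{"fn": "apply_moves", "kwargs": {"deltas": [[0, -1, 2, 0, -0.6, 0.9, 1], [0, -2, 4, 0, -0.6, 0.9, 1], [0, -4, 6, 0, -0.6, 0.9, 1], [0, -6, 8, 0, -0.6, 0.9, 1], [0, -7, 9, 0, -0.6, 0.9, 1], [0, -7.6, 10, 0, -0.6, 0.9, 1]]}}

```text
clock: 3.02
tool_pos: [0.5378, -0.2593, 0.1199]
eef_rot: [0.253, 0.051, 0.966, -0.017]
wrist_force: [0.5, -0.8, -0.7]
opening: 0.005
gripper_force: 0.0
```

```bash
python3 - <<'E'
from h import *
o=observe();print(o["tool_pos"],o["qpos"].round(2))
for p in [rp(-.06,-.112,.085),rp(.004,-.112,.0595)]: print(go(p,RS))
E
```

```text
[ 0.53775218 -0.25928203  0.11989159] [ 0.49  0.31 -0.03  2.18 -0.77  0.23  2.65]
[-0.89 -1.89  4.52 -0.15 -0.62  0.47]
[-5.21 -1.91  9.88 -0.15 -0.62  0.47]
```

{"fn": "apply_moves", "kwargs": {"deltas": [[0, -0.5, 1.2, 0, -0.6, 0.5, 1], [-0.3, -1, 2.5, 0, -0.6, 0.5, 1], [-0.6, -1.5, 3.8, 0, -0.6, 0.5, 1], [-0.9, -1.9, 4.5, 0, -0.6, 0.5, 1], [-0.9, -1.9, 4.5, 0, -0.6, 0.5, 1]]}}

```text
clock: 3.43
tool_pos: [0.5683, -0.2861, 0.0929]
eef_rot: [0.251, 0.056, 0.966, -0.013]
wrist_force: [-0.1, 0.5, -0.3]
opening: 0.004
gripper_force: 0.0
```

```bash
python3 - <<'E'
from h import *
o=observe();print(o["tool_pos"],o["qpos"].round(2))
for p in [rp(-.06,-.112,.085),rp(.004,-.112,.0595)]: print(go(p,RS))
E
```

```text
[ 0.5683246  -0.28614577  0.09294401] [ 0.56  0.41 -0.09  2.1  -0.76  0.21  2.66]
[ 0.68  0.43  0.53  0.03 -0.91 -0.23]
[-3.67  0.44  5.87  0.03 -0.91 -0.23]
```

{"fn": "apply_moves", "kwargs": {"deltas": [[-1, 0.2, 1.6, 0, 0, 0, 1], [-2, 0.4, 3.2, 0, 0, 0, 1], [-3, 0.4, 4.8, 0, 0, 0, 1], [-3.7, 0.4, 5.8, 0, 0, 0, 1], [-3.7, 0.4, 5.8, 0, 0, 0, 1]]}}

```text
clock: 3.85
tool_pos: [0.6313, -0.2873, 0.0631]
eef_rot: [0.249, 0.054, 0.967, -0.012]
wrist_force: [0.2, 0.1, -0.9]
opening: 0.011
gripper_force: 0.0
```

```bash
python3 - <<'E'
from h import *
o=observe();print(o["tool_pos"],o["qpos"].round(3),o["wrist_force"])
for p in [rp(.004,-.112,.0595),rp(.004,.113,.0595)]: print(go(p,RS))
cv2.imwrite("pics/s1.png",cv2.resize(capture("side")[120:320,270:500,::-1],None,fx=3,fy=3))
E
```

```text
[ 0.63126306 -0.28730812  0.06314749] [ 0.448  0.524 -0.013  1.992 -0.811  0.212  2.66 ] [ 0.2174025   0.09136577 -0.92529454]
[ 0.36 -0.16  0.22  0.25 -1.18 -0.08]
[ 0.39 22.34  0.32  0.25 -1.18 -0.08]
```

View pics/s1.png

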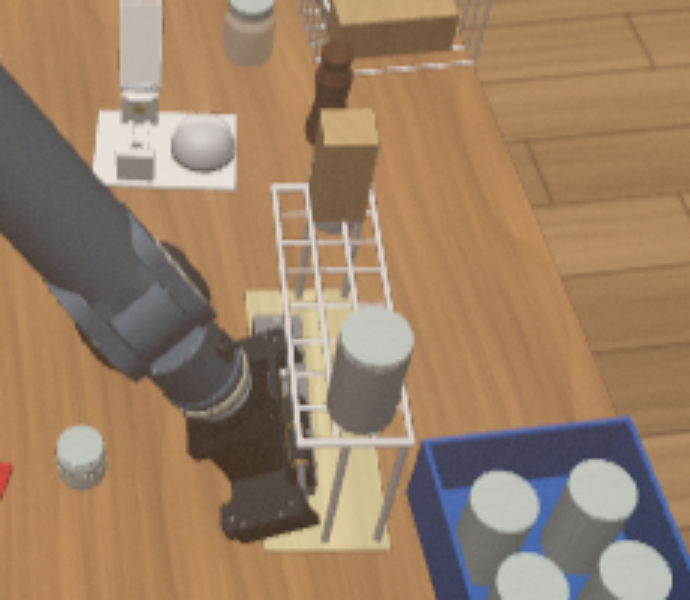

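{"fn": "apply_moves", "kwargs": {"deltas": [[0.4, -0.2, 0.3, 0, 1, 0, 1], [0.4, -0.2, 0.3, 0, 1, 0, 1]]}}

```text
clock: 4.07
tool_pos: [0.6262, -0.2909, 0.0592]
eef_rot: [0.24, 0.056, 0.969, -0.012]
wrist_force: [-0.6, -0.6, 0.4]
opening: 0.004
gripper_force: 0.0
```

```bash
python3 - <<'E'
from h import *
o=observe();print(o["tool_pos"],o["qpos"].round(3),o["wrist_force"],pose([0,0,0],[rot().apply([0,0,1])]))
for p in [rp(.004,-.112,.0595),rp(.004,.113,.0595)]: print(go(p,RS))
E
```

```text
[ 0.62617138 -0.29086622  0.05923299] [ 0.429  0.528  0.019  1.99  -0.796  0.23   2.643] [-0.58597423 -0.59137601  0.3503086 ] [[ 0.46312488 -0.05007784 -0.88487714]]
[-0.24  0.25  0.1   0.12 -2.24 -0.22]
[-0.16 22.75  0.14  0.12 -2.24 -0.22]
```

{"fn": "apply_moves", "kwargs": {"deltas": [[0, 1.4, 0, 0, 0, 0, 1], [0, 2.8, 0, 0, 0, 0, 1], [0, 4.2, 0, 0, 0, 0, 1], [0, 5.6, 0, 0, 0, 0, 1], [0, 7, 0, 0, 0, 0, 1], [0, 8.4, 0, 0, 0, 0, 1], [0, 9.8, 0, 0, 0, 0, 1], [0, 11.2, 0, 0, 0, 0, 1]]}}

```text
clock: 4.73
tool_pos: [0.641, -0.1793, 0.0638]
eef_rot: [0.237, 0.057, 0.97, -0.011]
wrist_force: [0.2, 0.4, 0.2]
opening: 0.006
gripper_force: 0.0
```

```bash
python3 - <<'E'
from h import *
o=observe();print(o["tool_pos"],o["qpos"].round(3),o["wrist_force"])
for p in [rp(.004,.113,.0595)]: print(go(p,rot()))
E
```

```text
[ 0.64099117 -0.17930844  0.06375232] [ 0.038  0.494  0.256  2.069 -1.025  0.211  2.66 ] [0.18507434 0.4154263  0.15849813]
[ 0.22 11.5   0.43  0.    0.    0.  ]
```

{"fn": "apply_moves", "kwargs": {"deltas": [[0.7, 0.2, 0.1, 0, 1.5, 2, 1], [0.7, 0.4, 0.1, 0, 1.5, 2, 1]]}}

```text
clock: 4.9
tool_pos: [0.6357, -0.1737, 0.0591]
eef_rot: [0.224, 0.073, 0.972, -0.006]
wrist_force: [-0.0, 0.3, -0.5]
opening: 0.002
gripper_force: 0.0
```

```bash
python3 - <<'E'
from h import *
o=observe();print(o["tool_pos"],o["qpos"].round(3),o["wrist_force"],rot().apply([0,0,1]),rot().apply([0,1,0]))
for p in [rp(-.002,.113,.0585)]: print(go(p,rot()))
c=capture("top");cv2.imwrite("pics/t1.png",cv2.resize(c[80:220,280:460,::-1],None,fx=4,fy=4))
E
```

```text
[ 0.63571222 -0.17366629  0.05906325] [-0.019  0.502  0.318  2.07  -1.002  0.246  2.589] [-0.02955165  0.27166064 -0.48557903] [ 0.4345795  -0.04402725 -0.8995567 ] [0.14384217 0.98937637 0.02106742]
[ 0.42 10.99  0.12  0.    0.    0.  ]
```

View pics/t1.png

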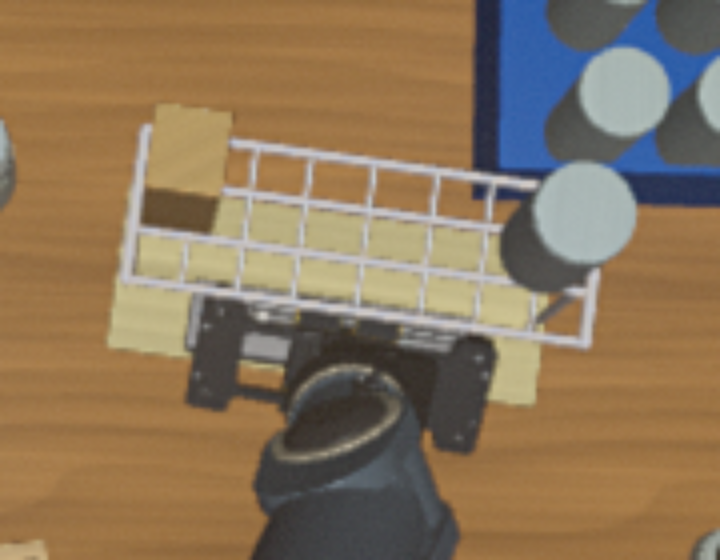

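{"fn": "apply_moves", "kwargs": {"deltas": [[0.2, 1.4, 0.1, 0, 0, 0.5, 1], [0.2, 2.8, 0.1, 0, 0, 1, 1], [0.3, 4.2, 0.1, 0, 0, 1, 1], [0.3, 5.2, 0.1, 0, 0, 1, 1]]}}

```text
clock: 5.28
tool_pos: [0.6414, -0.1229, 0.0581]
eef_rot: [0.225, 0.082, 0.971, -0.004]
wrist_force: [-0.6, 0.2, 0.4]
opening: 0.003
gripper_force: 0.0
```

```bash
python3 - <<'E'
from h import *
o=observe();print(o["tool_pos"],o["qpos"].round(3),o["wrist_force"],rot().apply([0,0,1]),rot().apply([0,1,0]))
for p in [rp(-.002,.113,.0585)]: print(go(p,rot()))
E
```

```text
[ 0.64144144 -0.12291518  0.05805491] [-0.159  0.502  0.37   2.091 -1.018  0.219  2.495] [-0.5576576   0.18098079  0.39280763] [ 0.43580943 -0.04462144 -0.89893218] [0.16036555 0.98663828 0.02877147]
[ 0.29  5.89 -0.    0.    0.    0.  ]
```

{"fn": "apply_moves", "kwargs": {"deltas": [[0.2, 1.4, 0, 0, 0.5, 0.5, 1], [0.2, 2.8, 0, 0, 0.5, 1, 1], [0.3, 4.2, 0, 0, 0.5, 1, 1], [0.3, 5.6, 0, 0, 0.5, 1, 1], [0.3, 6.2, 0, 0, 0.5, 1, 1], [0.3, 6.2, 0, 0, 0.5, 1, 1]]}}

```text
clock: 5.78
tool_pos: [0.6492, -0.0601, 0.0583]
eef_rot: [0.22, 0.089, 0.971, -0.001]
wrist_force: [-0.1, 0.2, 0.1]
opening: 0.007
gripper_force: 0.0
```

```bash
python3 - <<'E'
from h import *
o=observe();print(o["tool_pos"],o["qpos"].round(3),o["wrist_force"],rot().apply([0,0,1]),rot().apply([0,1,0]))
print(go(rp(-.002,.113,.0585),rot()),go(rp(-.13,.12,.1),rot()))
E
```

```text
[ 0.6492349  -0.06014629  0.05830869] [-0.365  0.518  0.481  2.094 -0.996  0.23   2.336] [-0.06278162  0.21455819  0.05769268] [ 0.42793593 -0.04189865 -0.90283738] [0.17333904 0.98418609 0.03648712]
[ 0.   -0.43 -0.04  0.    0.    0.  ] [ 9.81 -0.38 -9.29  0.    0.    0.  ]
```

{"fn": "apply_moves", "kwargs": {"deltas": [[1.2, 0, -1.6, 0, 0, 0, 1], [3.6, 0, -3.8, 0, 0, 0, 1], [6, 0, -6.5, 0, 0, 0, 1], [8, 0, -10, 0, 3, 0, 1], [8.5, 0, -14, 0, 8, 0, 1], [9, 1, -17, 0, 14, 0, 1], [9, 2, -18, 0, 20, 0, 1], [9, 2, -18, 0, 20, 0, 1]]}}

```text
clock: 6.45
tool_pos: [0.4983, -0.0185, 0.1871]
eef_rot: [0.05, 0.089, 0.995, 0.014]
wrist_force: [2.0, 0.2, -1.2]
opening: 0.003
gripper_force: 0.0
```

```bash
python3 - <<'E'
from h import *
o=observe();print(o["tool_pos"],o["qpos"].round(3))
for p in [(.4533,.0504,.20)]:print(go(p,tool(.138)))
c=capture("top");cv2.imwrite("pics/t2.png",cv2.resize(c[90:210,290:450,::-1],None,fx=5,fy=5))
E
```

```text
[ 0.49833976 -0.01845291  0.18705892] [-1.018  0.325  1.21   2.096 -0.448  0.876  1.832]
[ 5.51  6.04 -1.61  5.36  3.46 71.84]
```

View pics/t2.png

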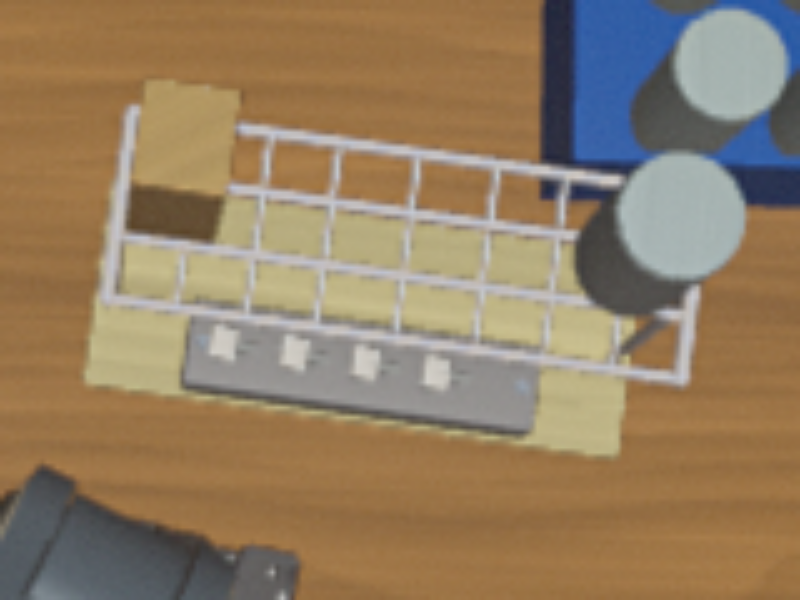

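{"fn": "apply_moves", "kwargs": {"deltas": [[0, 1, 0, 0.5, 0.3, 7, -1], [1, 2, 0, 1, 0.6, 14, -1], [2, 3, -0.5, 1.5, 1, 21, -1], [3, 4, -1, 2, 1.4, 28, -1], [4, 5, -1, 2.5, 1.7, 35, -1], [5, 6, -1.4, 3, 2, 42, -1], [5.5, 6, -1.6, 3.7, 2.4, 49, -1], [5.5, 6, -1.6, 4.2, 2.7, 56, -1]]}}

```text
clock: 7.17
tool_pos: [0.4496, 0.05, 0.1951]
eef_rot: [0.009, 0.549, 0.836, 0.003]
wrist_force: [0.1, -0.5, 0.2]
opening: 0.525
gripper_force: 0.0
```

```bash
python3 - <<'E'
from h import *
o=observe();print(o["tool_pos"],o["qpos"].round(3))
for p in [(.4533,.0504,.20)]:print(go(p,tool(.138)))
E
```

```text
[0.44959195 0.0500356  0.19509007] [-1.28   0.259  1.273  2.125 -0.3    0.942  0.567]
[-0.12  0.36 -0.48  0.92  0.6  15.48]
```

{"fn": "apply_moves", "kwargs": {"deltas": [[-0.1, 0.4, -0.5, 0.5, 0.3, 7, -1], [-0.1, 0.4, -0.5, 0.9, 0.6, 14, -1], [-0.1, 0.4, -0.5, 0.9, 0.6, 15.5, -1], [-0.1, 0.4, -0.5, 0.9, 0.6, 15.5, -1]]}}

```text
clock: 7.5
tool_pos: [0.4546, 0.0494, 0.2002]
eef_rot: [0.001, 0.656, 0.755, -0.0]
wrist_force: [-0.1, 0.5, -0.4]
opening: 0.836
gripper_force: 0.0
```

```bash
python3 - <<'E'
from h import *
o=observe();print(o["tool_pos"],o["qpos"].round(3),go((.4533,.0504,.0143),tool(.138)))
c=get_calibration("wrist");im=capture("wrist");cv2.imwrite("pics/w1.png",im[:,:,::-1])
x=[.4533,.0504,.138]
print(proj(c,pose(x,[[0,.0315,.033],[0,-.0295,.033],[.0165,.0295,.033],[-.0165,.0295,.033],[.0165,-.0295,.033],[-.0165,-.0295,.033],[.03,.035,.006],[.03,-.035,.006],[-.03,-.035,.006],[-.03,.035,.006]])).round(1).tolist())
np.save("c1.npy",c,allow_pickle=True)
E
```

```text
[0.45460909 0.04938623 0.20017214] [-1.257  0.284  1.275  2.099 -0.326  0.981  0.332] [ 0.16 -0.14 18.59  0.07  0.14  0.14]
[[321.0, 151.6], [320.9, 209.5], [337.5, 153.7], [304.6, 153.6], [336.6, 209.5], [305.3, 209.5], [348.9, 144.9], [347.3, 206.8], [294.6, 206.7], [293.3, 144.8]]
```

View pics/w1.png

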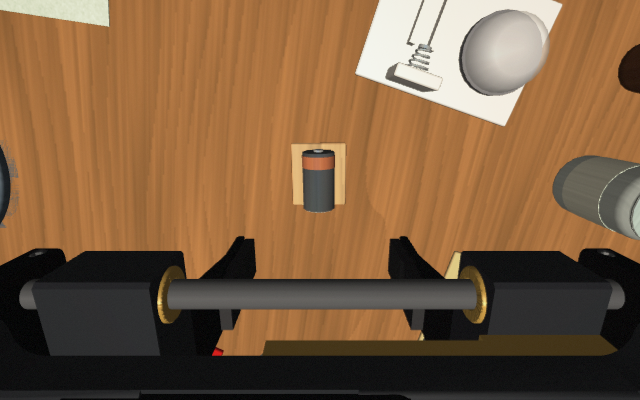

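{"fn": "apply_moves", "kwargs": {"deltas": [[0.2, -0.25, 4, 0, 0, 0, -1], [0.2, -0.25, 8, 0, 0, 0, -1], [0.2, -0.25, 12, 0, 0, 0, -1], [0.2, -0.25, 15.5, 0, 0, 0, -1], [0.2, -0.25, 17.8, 0, 0, 0, -1], [0.2, -0.25, 18.6, 0, 0, 0, -1], [0.2, -0.25, 18.6, 0, 0, 0, 0], [0.2, -0.25, 18.6, 0, 0, 0, 0.3]], "squeeze": 40}}

```text
clock: 8.22
tool_pos: [0.453, 0.0513, 0.0155]
eef_rot: [0.002, 0.655, 0.756, -0.0]
wrist_force: [0.9, -0.3, 1.0]
opening: 0.917
gripper_force: 0.0
```

{"fn": "apply_moves", "kwargs": {"deltas": [[0, 0, 0, 0, 0, 0, 1], [0, 0, 0, 0, 0, 0, 1], [0, 0, 0, 0, 0, 0, 1], [0, 0, 0, 0, 0, 0, 1]], "squeeze": 40}}

```text
clock: 8.55
tool_pos: [0.453, 0.0525, 0.0157]
eef_rot: [0.002, 0.655, 0.756, 0.0]
wrist_force: [0.8, -0.2, 0.7]
opening: 0.631
gripper_force: 0.0
```

```bash
python3 - <<'E'
from h import *
o=observe();print(o["tool_pos"],o["qpos"].round(3),o["gripper_force"],o["opening"])
E
```

```text
[0.45302407 0.05246877 0.01573406] [-0.852  0.573  0.83   2.249 -0.756  0.619  0.689] 0.0 0.6312101793040547
```

{"fn": "apply_moves", "kwargs": {"deltas": [[0, 0, 0, 0, 0, 0, 1], [0, 0, 0, 0, 0, 0, 1], [0, 0, 0, 0, 0, 0, 1], [0, 0, 0, 0, 0, 0, 1], [0, 0, 0, 0, 0, 0, 1], [0, 0, 0, 0, 0, 0, 1]]}}

```text
clock: 9.05
tool_pos: [0.4513, 0.0521, 0.0149]
eef_rot: [0.0, 0.655, 0.756, -0.001]
wrist_force: [-3.3, 0.1, 5.5]
opening: 0.368
gripper_force: 40.0
```

```bash
python3 - <<'E'
from h import *
o=observe();print(o["tool_pos"],o["qpos"].round(3),o["gripper_force"],o["opening"])
print(go((.4533,.0504,.2),tool(.138)))
E
```

```text
[0.45125873 0.05205412 0.01487104] [-0.85   0.574  0.829  2.251 -0.755  0.621  0.689] 39.983260072767735 0.3680839243579625
[ -0.23   0.16 -18.51  -0.07   0.11   0.29]
```

```bash
python3 - <<'E'
from h import *
c=np.load("c1.npy",allow_pickle=True).item()
P=[[-.052,-.067,.006],[.118,-.067,.006]]
print(proj(c,pose(LP,P)).round(1),"obs 357,75 ; 505,125")
im=cv2.imread("pics/w1.png");cv2.imwrite("pics/w1c.png",cv2.resize(im[0:140,340:580],None,fx=3.3,fy=3.3,interpolation=cv2.INTER_CUBIC))
E
```

```text
[[356.2  76. ]
 [506.6 129.1]] obs 357,75 ; 505,125
```

{"fn": "apply_moves", "kwargs": {"deltas": [[0, 0, -2, 0, 0, 0, 1], [0, 0, -6, 0, 0, 0, 1], [0, 0, -10, 0, 0, 0, 1], [0, 0, -14, 0, 0, 0, 1], [0, 0, -15, 0, 0, 0, 1], [0, 0, -15, 0, 0, 0, 1]]}}

```text
clock: 9.55
tool_pos: [0.4543, 0.053, 0.1673]
eef_rot: [0.003, 0.654, 0.756, 0.002]
wrist_force: [0.6, 0.5, -1.7]
opening: 0.367
gripper_force: 40.0
```

```bash
python3 - <<'E'
from h import *
o=observe();print(o["tool_pos"],o["qpos"].round(3),o["gripper_force"],o["opening"])
RI=tool(LP[2],-30); c=lp(0,-.003,.15); 
print(go(c-.0187*RI.apply([0,0,1]),RI)); R0=tool(LP[2]);print(go(lp(0,0,.15-.0187),R0))
E
```

```text
[0.4543126  0.05299259 0.16732386] [-1.181  0.33   1.196  2.139 -0.393  0.909  0.386] 39.989378802711144 0.3668729624351627
[13.74 10.14  0.18 -4.39 29.72 18.01]
[14.92 10.5   3.67  0.41 -0.02 18.33]
```

{"fn": "apply_moves", "kwargs": {"deltas": [[3, 2, 0, 0, 0, 3, 1], [6, 4, 0, 0, 0, 7, 1], [9, 6, 0, 0, 0, 11, 1], [12, 8, 0, 0, 0, 15, 1], [14.5, 10, 0, 0, 0, 18, 1], [14.9, 10.5, 0, 0.4, 0, 18.3, 1], [14.9, 10.5, 0, 0.4, 0, 18.3, 1], [14.9, 10.5, 0, 0.4, 0, 18.3, 1]]}}

```text
clock: 10.22
tool_pos: [0.534, 0.2134, 0.1628]
eef_rot: [-0.001, 0.767, 0.642, -0.005]
wrist_force: [-0.2, -0.6, -1.3]
opening: 0.369
gripper_force: 40.0
```

```bash
python3 - <<'E'
from h import *
o=observe();print(o["tool_pos"],o["qpos"].round(3),o["wrist_force"])
c=get_calibration("wrist");im=capture("wrist");cv2.imwrite("pics/w2.png",cv2.resize(im[:,:,::-1],None,fx=1.25,fy=1.25))
np.save("c2.npy",c,allow_pickle=True)
pts={"plate":[[.118,.055,.006],[.118,-.067,.006],[-.052,-.067,.006],[-.052,.055,.006]],"lip":[[.015,.026,.0545],[-.015,.026,.0545]],"block":[[.022,-.05,.051],[-.022,-.05,.051]],"railend":[[.013,.025,.018],[-.013,.025,.018],[.013,-.025,.018]]}
for k,v in pts.items(): print(k,(proj(c,pose(LP,v))*1.25).round(0).tolist())
g=o["tool_pos"]-rot().apply([0,0,.0187]);ax=rot().apply([1,0,0])
print("cell nub/flat",(proj(c,[g+ax*.0315,g-ax*.0295])*1.25).round(0).tolist())
E
```

```text
[0.53398296 0.21339418 0.16278491] [-1.234  0.604  1.127  1.876 -0.618  1.077 -0.033] [-0.22100958 -0.56509417 -1.28566958]
plate [[564.0, 157.0], [548.0, 305.0], [346.0, 305.0], [340.0, 157.0]]
lip [[431.0, 207.0], [386.0, 207.0]]
block [[438.0, 309.0], [378.0, 309.0]]
railend [[425.0, 199.0], [391.0, 199.0], [424.0, 262.0]]
cell nub/flat [[404.0, 264.0], [404.0, 405.0]]
```

View pics/w2.png

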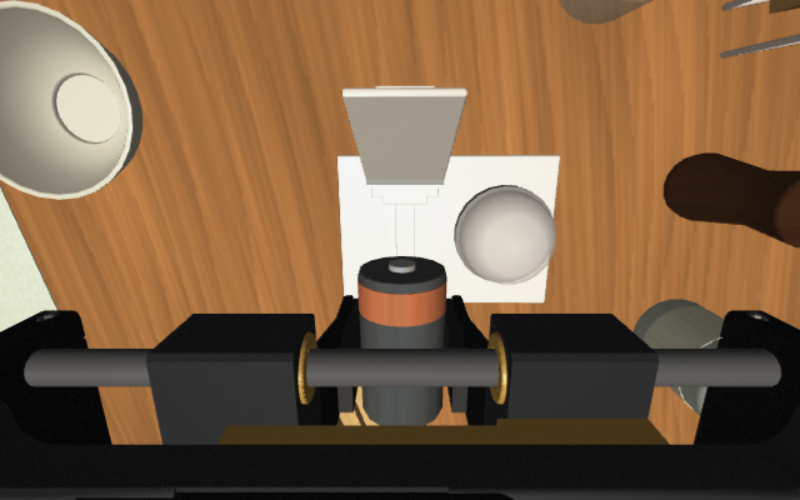

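```bash
cat >> h.py <<'E'
LP[:]=[.5360,.2171,-.176]
def ins(y,z,a):
    r=tool(LP[2],-a); return lp(0,y,z)+r.apply([0,0,.0187]),r
E
python3 - <<'E'
from h import *
for a in [(-.002,.12,30),(-.001,.066,30)]: print(go(*ins(*a)))
E
```

```text
[ 1.24  0.17  5.94 -0.35 30.32 -0.25]
[ 1.37  0.21 11.34 -0.35 30.32 -0.25]
```

{"fn": "apply_moves", "kwargs": {"deltas": [[0.3, 0, 1, 0, 6, 0, 1], [0.6, 0.1, 2.4, 0, 12, 0, 1], [0.9, 0.2, 4, -0.3, 18, -0.2, 1], [1.2, 0.2, 5, -0.3, 24, -0.2, 1], [1.2, 0.2, 6, -0.3, 30.3, -0.2, 1], [1.2, 0.2, 6, -0.3, 30.3, -0.2, 1], [1.2, 0.2, 6, -0.3, 30.3, -0.2, 1], [1.2, 0.2, 6, -0.3, 30.3, -0.2, 1]]}}

```text
clock: 10.93
tool_pos: [0.5378, 0.222, 0.1047]
eef_rot: [-0.167, 0.742, 0.618, 0.2]
wrist_force: [0.4, -0.3, -1.4]
opening: 0.367
gripper_force: 40.0
```

```bash
python3 - <<'E'
from h import *
o=observe();print(o["tool_pos"],o["qpos"].round(3),o["wrist_force"])
for a in [(-.002,.12,30),(-.001,.066,30),(-.001,.0575,30),(-.015,.0575,30)]: print(go(*ins(*a)))
E
```

```text
[0.5378038  0.22203334 0.10470094] [-0.483  0.432  0.341  2.076 -1.04   0.75   0.459] [ 0.41619698 -0.28498521 -1.39805354]
[ 0.14 -0.09  0.19  0.12 -0.15 -0.25]
[-2.48 -0.09  4.91  0.12 -0.15 -0.25]
[-2.91 -0.09  5.64  0.12 -0.15 -0.25]
[-4.12 -0.08  4.94  0.12 -0.15 -0.25]
```

{"fn": "apply_moves", "kwargs": {"deltas": [[-0.6, -0.1, 1.2, 0, 0, -0.2, 1], [-1.5, -0.1, 3, 0, 0, -0.2, 1], [-2.5, -0.1, 4.6, 0, 0, -0.2, 1], [-2.9, -0.1, 5.6, 0, 0, -0.2, 1], [-2.9, -0.1, 5.6, 0, 0, -0.2, 1], [-2.9, -0.1, 5.6, 0, 0, -0.2, 1]]}}

```text
clock: 11.43
tool_pos: [0.5379, 0.2275, 0.0407]
eef_rot: [-0.166, 0.739, 0.622, 0.198]
wrist_force: [0.3, 0.1, -0.4]
opening: 0.369
gripper_force: 40.0
```

```bash
python3 - <<'E'
from h import *
o=observe();print(o["tool_pos"],o["qpos"].round(3),o["wrist_force"])
for a in [(-.001,.0575,30),(-.010,.0575,30),(-.0155,.0565,30)]: print(go(*ins(*a)))
E
```

```text
[0.53786072 0.22747315 0.04073309] [-0.217  0.527 -0.007  2.086 -1.037  0.559  0.512] [ 0.31994961  0.10598323 -0.38721425]
[-0.16 -0.   -0.16  0.    0.05  0.19]
[-0.94 -0.   -0.61  0.    0.05  0.19]
[-1.47 -0.01 -0.8   0.    0.05  0.19]
```

{"fn": "apply_moves", "kwargs": {"deltas": [[-0.4, 0, -0.2, 0, 0, 0, 1], [-0.8, 0, -0.4, 0, 0, 0, 1], [-1.2, 0, -0.6, 0, 0, 0, 1], [-1.4, 0, -0.8, 0, 0, 0, 1], [-1.4, 0, -0.8, 0, 0, 0, 1]]}}

```text
clock: 11.85
tool_pos: [0.5355, 0.2139, 0.0422]
eef_rot: [-0.167, 0.738, 0.622, 0.2]
wrist_force: [0.9, 3.1, -0.4]
opening: 0.371
gripper_force: 40.0
```

```bash
python3 - <<'E'
from h import *
o=observe();print(o["tool_pos"],o["qpos"].round(3),o["wrist_force"])
print("Fy lamp",o["wrist_force"]@lp(0,1,0)-o["wrist_force"]@lp(0,0,0))
for a in [(-.0155,.0565,30),(-.013,.050,22),(-.011,.044,14),(-.010,.038,7),(-.0095,.0335,0)]: print(go(*ins(*a)))
E
```

```text
[0.53551884 0.21385854 0.04217562] [-0.191  0.521 -0.007  2.095 -1.035  0.571  0.538] [ 0.85952374  3.11328745 -0.39326472]
Fy lamp 3.215689591773763
[-0.34 -0.01  0.02 -0.   -0.16  0.34]
[-0.71 -0.01  0.69  0.02 -8.16  0.34]
[ -1.1   -0.02   1.25   0.04 -16.16   0.34]
[-1.530e+00 -2.000e-02  1.740e+00  6.000e-02 -2.316e+01  3.300e-01]
[-1.910e+00 -2.000e-02  2.050e+00  9.000e-02 -3.016e+01  3.300e-01]
```

{"fn": "apply_moves", "kwargs": {"deltas": [[-0.2, 0, 0, 0, 0, 0, 1], [-0.4, 0, -0.1, 0, 0, 0.3, 1], [-0.56, 0, -0.1, 0, 0, 0.3, 1], [-0.56, 0, -0.1, 0, 0, 0.3, 1]]}}

```text
clock: 12.18
tool_pos: [0.535, 0.2099, 0.0411]
eef_rot: [-0.168, 0.739, 0.62, 0.2]
wrist_force: [-0.3, 5.1, 7.7]
opening: 0.368
gripper_force: 40.0
```

```bash
cat >> h.py <<'E'
def st():
    o=observe();d=lp(0,1,0)-lp(0,0,0);g=o["tool_pos"]-rot().apply([0,0,.0187])-lp(0,0,0)
    ex=lp(1,0,0)-lp(0,0,0)
    print("clk",round(o["clock"],2),"grasp lamp mm",np.round([g@ex*1e3,g@d*1e3,g[2]*1e3],1),"tilt",np.degrees(np.arcsin(rot().apply([0,0,1])@d)).round(1),"Fx,y,z lamp",np.round([o["wrist_force"]@ex,o["wrist_force"]@d,o["wrist_force"][2]],1),"q",o["qpos"].round(2),"grip",o["gripper_force"].round(1))
E
python3 - <<'E'
from h import *
for i in range(3): st(); capture("side")
for a in [(-.017,.0565,30),(-.0145,.050,22),(-.0125,.044,14),(-.0115,.038,7),(-.011,.0335,0)]: print(go(*ins(*a)))
E
```

```text
Traceback (most recent call last):
  File "h.py", line 32, in st
    print("clk",round(o["clock"],2),"grasp lamp mm",np.round([g@ex*1e3,g@d*1e3,g[2]*1e3],1),"tilt",np.degrees(np.arcsin(rot().apply([0,0,1])@d)).round(1),"Fx,y,z lamp",np.round([o["wrist_force"]@ex,o["wrist_force"]@d,o["wrist_force"][2]],1),"q",o["qpos"].round(2),"grip",o["gripper_force"].round(1))
                                                                                                                                                                                                                                                                               ^^^^^^^^^^^^^^^^^^^^^^^^
AttributeError: 'float' object has no attribute 'round'
```

```bash
sed -i 's/o\["gripper_force"\].round(1)/round(o["gripper_force"],1)/' h.py
python3 - <<'E'
from h import *
for i in range(3): st(); capture("side")
st()
for a in [(-.017,.0565,30),(-.0145,.050,22),(-.0125,.044,14),(-.0115,.038,7),(-.011,.0335,0)]: print(go(*ins(*a)))
E
```

```text
clk 12.18 grasp lamp mm [  0.3 -16.7  57.3] tilt 30.3 Fx,y,z lamp [-1.2  5.   7.7] q [-0.18  0.52 -0.01  2.1  -1.04  0.57  0.54] grip 40.0
clk 12.23 grasp lamp mm [  0.3 -16.6  57.3] tilt 30.3 Fx,y,z lamp [-1.9  5.   8.2] q [-0.18  0.52 -0.01  2.1  -1.04  0.57  0.54] grip 40.0
clk 12.28 grasp lamp mm [  0.3 -16.5  57.3] tilt 30.3 Fx,y,z lamp [-1.2  4.8  7.1] q [-0.18  0.52 -0.01  2.1  -1.04  0.57  0.54] grip 40.0
clk 12.33 grasp lamp mm [  0.3 -16.5  57.3] tilt 30.3 Fx,y,z lamp [-1.   4.6  7.1] q [-0.18  0.52 -0.01  2.1  -1.04  0.57  0.54] grip 40.0
[-0.1  -0.03  0.05 -0.03 -0.32  0.09]
[-0.47 -0.03  0.71 -0.02 -8.32  0.09]
[-8.600e-01 -3.000e-02  1.280e+00 -1.000e-02 -1.632e+01  9.000e-02]
[-1.290e+00 -3.000e-02  1.770e+00 -1.000e-02 -2.332e+01  9.000e-02]
[-1.670e+00 -3.000e-02  2.080e+00 -0.000e+00 -3.032e+01  9.000e-02]
```

{"fn": "apply_moves", "kwargs": {"deltas": [[-0.25, 0, 0.35, 0, -4, 0, 1], [-0.47, 0, 0.7, 0, -8, 0, 1], [-0.67, 0, 1, 0, -12, 0, 1], [-0.86, 0, 1.28, 0, -16, 0, 1], [-1.1, 0, 1.54, 0, -20, 0, 1], [-1.29, 0, 1.77, 0, -23.5, 0, 1], [-1.5, 0, 1.93, 0, -27, 0, 1], [-1.6, 0, 2, 0, -30.3, 0, 1]]}}

```text
clock: 13.0
tool_pos: [0.536, 0.2071, 0.0156]
eef_rot: [0.002, 0.766, 0.643, 0.001]
wrist_force: [-0.2, 7.3, 5.8]
opening: 0.367
gripper_force: 40.0
```

```bash
python3 - <<'E'
from h import *
st();capture("side");st()
for a in [(-.011,.0335,0),(-.004,.033,0)]: print(go(*ins(*a)))
E
```

```text
clk 13.0 grasp lamp mm [ 1.7 -9.9 34.3] tilt -0.1 Fx,y,z lamp [-1.5  7.1  5.8] q [-0.8   0.61  0.48  1.97 -0.43  0.66 -0.23] grip 40.0
clk 13.05 grasp lamp mm [ 0.9 -7.  33.9] tilt -0.2 Fx,y,z lamp [-3.1  8.6 10.4] q [-0.8   0.61  0.48  1.96 -0.43  0.67 -0.23] grip 40.0
[-0.4  -0.1   0.04  0.23  0.21  0.36]
[ 0.3  -0.1   0.09  0.23  0.21  0.36]
```

{"fn": "apply_moves", "kwargs": {"deltas": [[0, 0, 0, 0, 0, 0, 1], [0, 0, 0, 0, 0, 0, 1], [0, 0, 0, 0, 0, 0, 1]]}}

```text
clock: 13.3
tool_pos: [0.5354, 0.2088, 0.0155]
eef_rot: [0.0, 0.766, 0.643, 0.002]
wrist_force: [0.1, 9.8, 6.5]
opening: 0.369
gripper_force: 40.0
```

```bash
python3 - <<'E'
from h import *
st()
im=capture("wrist");o=observe();c=get_calibration("wrist")
g=o["tool_pos"]-rot().apply([0,0,.0187]);ax=rot().apply([1,0,0])
print(proj(c,[g+ax*.0315,g-ax*.0295]).round(0).tolist(), "lip",proj(c,pose(LP,[[.015,.026,.0545],[-.015,.026,.0545]])).round(0).tolist())
cv2.imwrite("pics/w3.png",cv2.resize(im[130:400,200:440,::-1],None,fx=2.2,fy=2.2,interpolation=cv2.INTER_CUBIC))
E
```

```text
clk 13.3 grasp lamp mm [ 0.8 -8.3 34.2] tilt 0.1 Fx,y,z lamp [-1.7  9.6  6.5] q [-0.8   0.61  0.47  1.97 -0.44  0.66 -0.22] grip 40.0
[[323.0, 211.0], [323.0, 324.0]] lip [[359.0, 220.0], [284.0, 219.0]]
```

View pics/w3.png

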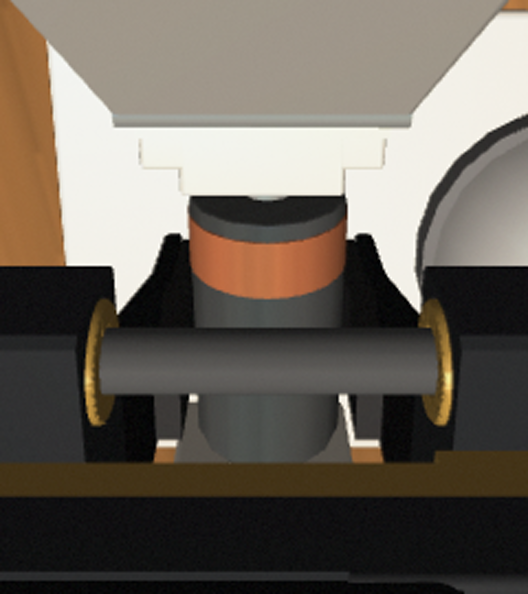

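```bash
python3 - <<'E'
from h import *
a=cv2.imread("pics/w2.png").astype(int);b=cv2.imread("pics/w3.png").astype(int)
def cop(im,k,o):
    m=(im[:,:,2]-im[:,:,0]>60)&(im[:,:,2]>120)
    H,W=m.shape; u=lambda c:int((c+.5-o[0])*k)
    out=[]
    for c in (300,310,321,332,343):
        col=np.where(m[:,u(c)])[0]; col=col[(col/k+o[1]>200)&(col/k+o[1]<275)]
        out.append((round(col.min()/k+o[1],1),round(col.max()/k+o[1],1)) if len(col) else None)
    r=[]
    for v in (238,245,250):
        row=np.where(m[int((v-o[1])*k)])[0]/k+o[0]; row=row[(row>270)&(row<370)]
        r.append((round(row.min(),1),round(row.max(),1)))
    print(out,r)
cop(a,1.25,(0,0));cop(b,2.2,(200,130))
c=get_calibration("wrist");o=observe();T=np.linalg.inv(c["world_from_camera"])
Rt=rot();p0=o["tool_pos"]
print("cam in tool mm",Rt.inv().apply(c["world_from_camera"][:3,3]-p0)*1e3,"cam z in tool",Rt.inv().apply(c["world_from_camera"][:3,2]))
g=p0-Rt.apply([0,0,.0187])
for pitch,sh in((0,0),(0,-.0027),(5,0),(8,0),(-5,0)):
    A=Rt*R.from_rotvec([0,0,0]);ax=R.from_rotvec(np.radians(pitch)*Rt.apply([0,1,0])).apply(Rt.apply([1,0,0]));up=np.cross(Rt.apply([0,1,0]),ax);up=up if up[2]>0 else -up
    yv=Rt.apply([0,1,0]);
    P=[g+ax*(s+sh)+up*.0165 for s in(.024,.012)]+[g+ax*(.018+sh)+yv*.0165*k for k in(1,-1)]
    q=proj(c,P);print(pitch,sh,q.round(1).tolist(),"w",abs(q[2,0]-q[3,0]).round(1), "nubz",(g+ax*.0315)[2])
E
```

```text
[(np.float64(232.8), np.float64(257.6)), (np.float64(234.4), np.float64(260.0)), (np.float64(236.0), np.float64(260.8)), (np.float64(234.4), np.float64(260.0)), (np.float64(232.8), np.float64(257.6))] [(np.float64(270.4), np.float64(352.8)), (np.float64(270.4), np.float64(352.8)), (np.float64(288.0), np.float64(352.0))]
[(np.float64(237.7), np.float64(261.8)), (np.float64(239.5), np.float64(264.5)), (np.float64(240.9), np.float64(265.5)), (np.float64(239.5), np.float64(264.5)), (np.float64(237.7), np.float64(261.8))] [(np.float64(286.4), np.float64(353.2)), (np.float64(287.3), np.float64(353.2)), (np.float64(287.3), np.float64(352.7))]
cam in tool mm [  78.78571931   -0.49865313 -162.19456866] cam z in tool [-0.28531219 -0.00112898  0.95843397]
0 0 [[323.2, 240.2], [323.1, 266.1], [358.0, 238.1], [288.1, 238.0]] w 69.9 nubz 0.034273893727678834
0 -0.0027 [[323.1, 246.2], [323.1, 271.7], [357.8, 243.3], [288.2, 243.3]] w 69.5 nubz 0.034273893727678834
5 0 [[323.2, 245.6], [323.1, 270.3], [358.3, 239.5], [287.8, 239.5]] w 70.6 nubz 0.03701899678124445
8 0 [[323.2, 249.0], [323.1, 272.9], [358.5, 240.5], [287.6, 240.5]] w 71.0 nubz 0.03865708982494286
-5 0 [[323.1, 235.3], [323.1, 262.0], [357.6, 236.9], [288.4, 236.9]] w 69.2 nubz 0.03152822231295253
```

{"fn": "apply_moves", "kwargs": {"deltas": [[0.2, -0.05, 0, 0, 0, 0, 1], [0.4, -0.05, 0, 0, 0, 0, 1], [0.5, -0.05, 0, 0, 0, 0, 1], [0.5, -0.05, 0, 0, 0, 0, 1]]}}

```text
clock: 13.68
tool_pos: [0.5355, 0.2091, 0.0151]
eef_rot: [0.002, 0.767, 0.642, -0.0]
wrist_force: [-2.0, 1.0, 7.6]
opening: 0.372
gripper_force: 40.0
```

```bash
python3 - <<'E'
from h import *
st();capture("side");st()
E
```

```text
clk 13.68 grasp lamp mm [ 0.9 -7.9 33.8] tilt -0.2 Fx,y,z lamp [-2.1  0.7  7.6] q [-0.8   0.61  0.48  1.96 -0.43  0.67 -0.23] grip 40.0
clk 13.73 grasp lamp mm [ 0.9 -7.9 33.8] tilt -0.2 Fx,y,z lamp [-1.4  1.   7.4] q [-0.8   0.61  0.48  1.96 -0.43  0.67 -0.23] grip 40.0
```

{"fn": "apply_moves", "kwargs": {"deltas": [[0, 0, -0.15, 0, 0, 0, 1], [0.2, -0.05, -0.2, 0, 0, 0, 1], [0.3, -0.05, -0.2, 0, 0, 0, 1], [0.3, -0.05, -0.2, 0, 0, 0, 1]]}}

```text
clock: 14.07
tool_pos: [0.5352, 0.2131, 0.0162]
eef_rot: [0.002, 0.766, 0.643, -0.0]
wrist_force: [1.7, 3.4, -0.1]
opening: 0.368
gripper_force: 40.0
```

```bash
python3 - <<'E'
from h import *
st();capture("side");st()
E
```

```text
clk 14.07 grasp lamp mm [-0.1 -4.  34.9] tilt -0.2 Fx,y,z lamp [ 1.1  3.6 -0.1] q [-0.81  0.61  0.48  1.96 -0.43  0.67 -0.24] grip 40.0
clk 14.12 grasp lamp mm [-0.2 -4.2 34.9] tilt -0.2 Fx,y,z lamp [ 1.2  3.6 -0.2] q [-0.81  0.61  0.48  1.96 -0.43  0.67 -0.24] grip 40.0
```

{"fn": "apply_moves", "kwargs": {"deltas": [[0, 0, 0.08, 0, 0, 0, 1], [0.15, 0, 0.08, 0, 0, 0, 1], [0.3, 0, 0.08, 0, 0, 0, 1], [0.4, 0, 0.08, 0, 0, 0, 1], [0.4, 0, 0.08, 0, 0, 0, 1]]}}

```text
clock: 14.53
tool_pos: [0.5353, 0.2149, 0.0154]
eef_rot: [0.002, 0.767, 0.642, -0.002]
wrist_force: [1.4, -1.4, 3.6]
opening: 0.364
gripper_force: 40.0
```

```bash
python3 - <<'E'
from h import *
st();capture("side");st()
E
```

```text
clk 14.53 grasp lamp mm [-0.4 -2.2 34.1] tilt -0.3 Fx,y,z lamp [ 1.6 -1.2  3.6] q [-0.81  0.61  0.48  1.96 -0.43  0.67 -0.24] grip 40.0
clk 14.58 grasp lamp mm [-0.4 -2.1 34.1] tilt -0.3 Fx,y,z lamp [ 1.4 -1.4  4. ] q [-0.81  0.61  0.48  1.96 -0.43  0.67 -0.24] grip 40.0
```

```bash
cat >> h.py <<'E'
def gap():
    im=capture("wrist").astype(int)
    for c in (306,321,336):
        col=im[:,c];cu=(col[:,0]-col[:,2]>60)&(col[:,0]>120);r=np.where(cu[200:290])[0]+200
        wh=col.min(1)>170;w=np.where(wh[150:r.min()])[0]+150
        print(c,"copper",r.min(),r.max(),"white last",w.max() if len(w) else None, col[r.min()-14:r.min()+2].mean(1).astype(int).tolist())
E
python3 - <<'E'
from h import *
gap();c=get_calibration("wrist")
print(proj(c,pose(LP,[[0,.026,.0505],[0,.026,.0545]])).round(1))
E
```

```text
306 copper 239 263 white last 233 [239, 239, 239, 239, 239, 238, 238, 236, 203, 80, 78, 79, 78, 85, 111, 127]
321 copper 240 265 white last 233 [239, 239, 239, 239, 238, 238, 236, 203, 82, 82, 84, 83, 83, 84, 86, 127]
336 copper 239 263 white last 233 [239, 239, 239, 238, 238, 238, 238, 237, 214, 77, 77, 78, 78, 80, 100, 117]
[[324.  231.3]
 [324.1 235. ]]
```

{"fn": "apply_moves", "kwargs": {"deltas": [[0, 0, 0.05, 0, 0, 0, 0.15], [0, 0, 0.05, 0, 0, 0, 0.1], [0, 0, 0.05, 0, 0, 0, 0], [0, 0, 0.05, 0, 0, 0, -0.05], [0, 0, 0.05, 0, 0, 0, -0.05], [0, 0, 0.05, 0, 0, 0, -0.05]]}}

```text
clock: 15.13
tool_pos: [0.5347, 0.2165, 0.0146]
eef_rot: [0.001, 0.766, 0.642, -0.002]
wrist_force: [0.2, -0.6, 0.1]
opening: 0.52
gripper_force: 0.0
```

```bash
python3 - <<'E'
from h import *
st();print(observe()["opening"]);gap()
c=get_calibration("wrist")
print(proj(c,pose(LP,[[0,.026,.0545],[0,.0255,.0495],[0,-.0005+.026,.0495],[0,.014-.0005,.0495]])).round(1))
E
```

```text
clk 15.13 grasp lamp mm [-1.2 -0.7 33.3] tilt -0.2 Fx,y,z lamp [ 0.3 -0.5  0.1] q [-0.81  0.61  0.48  1.96 -0.43  0.67 -0.24] grip 0.0
0.519581568717794
306 copper 242 266 white last 237 [239, 239, 239, 239, 239, 238, 238, 238, 236, 202, 78, 79, 78, 77, 86, 124]
321 copper 244 268 white last 237 [239, 239, 239, 239, 238, 238, 236, 203, 80, 80, 81, 81, 80, 81, 95, 127]
336 copper 243 267 white last 237 [239, 239, 239, 238, 238, 238, 238, 236, 204, 79, 78, 77, 78, 80, 88, 119]
[[326.  238.9]
 [325.8 235.2]
 [325.8 235.2]
 [325.7 261.2]]
```

{"fn": "apply_moves", "kwargs": {"deltas": [[0, 0.1, -2, 0, 0, 0, -0.05], [0, 0.1, -5, 0, 0, 0, -0.05], [0.5, 0.1, -7, 0, 0, 0, 1], [1, 0.1, -7, 0, 0, 0, 1], [1, 0.1, -7, 0, 0, 0, 1], [1, 0.1, -7, 0, 0, 0, 1], [1, 0.1, -7, 0, 0, 0, 1], [1, 0.1, -7, 0, 0, 0, 1]]}}

```text
clock: 15.85
tool_pos: [0.5369, 0.2256, 0.0836]
eef_rot: [0.001, 0.767, 0.642, -0.003]
wrist_force: [-0.3, 0.2, -0.3]
opening: 0.155
gripper_force: 0.0
```

```bash
python3 - <<'E'
from h import *
st();print(observe()["opening"])
c=get_calibration("wrist");im=capture("wrist");cv2.imwrite("pics/w4.png",im[:,:,::-1])
I=im.astype(int);m=(I[:,:,0]-I[:,:,2]>60)&(I[:,:,0]>120)
sub=m[150:330,260:400];ys,xs=np.where(sub);print("copper bbox",xs.min()+260,xs.max()+260,ys.min()+150,ys.max()+150,len(xs))
for cc in (310,320,330): 
    r=np.where(m[150:330,cc])[0]+150; print(cc,r.min() if len(r) else None,r.max() if len(r) else None,I[170:300:6,cc].mean(1).astype(int).tolist())
print(proj(c,pose(LP,[[0,.026,.0545],[0,.0255,.0495],[0,.0135,.0495],[-.0165,.02,.033],[.0165,.02,.033],[0,-.05,.051]])).round(1).tolist())
print(go(lp(0,.011,.052),tool(LP[2])),go(lp(0,.011,.0475),tool(LP[2])))
E
```

```text
clk 15.85 grasp lamp mm [ -0.5   8.7 102.3] tilt -0.3 Fx,y,z lamp [-0.3  0.1 -0.3] q [-0.88  0.52  0.54  1.91 -0.36  0.81 -0.31] grip 0.0
0.15463163507421607
copper bbox 276 367 207 329 1256
310 211 329 [153, 153, 151, 244, 243, 243, 239, 127, 127, 128, 80, 80, 78, 77, 78, 77, 78, 78, 74, 52, 75, 91]
320 212 329 [153, 152, 152, 244, 243, 242, 239, 113, 130, 130, 83, 81, 81, 80, 81, 80, 80, 81, 77, 52, 75, 91]
330 212 329 [153, 152, 152, 244, 243, 242, 238, 121, 121, 122, 80, 78, 77, 78, 77, 77, 78, 77, 73, 52, 75, 90]
[[323.8, 208.1], [323.8, 206.4], [323.7, 224.3], [299.4, 206.7], [347.9, 206.7], [323.6, 311.3]]
[ 0.26  0.04  3.17 -0.09  0.29 -0.02] [ 0.26  0.04  3.62 -0.09  0.29 -0.02]
```

```bash
python3 - <<'E'
import cv2
I=cv2.imread("pics/w4.png").astype(int)
for c in (310,320,330): print(I[203:234,c].mean(1).astype(int).tolist())
E
```

```text
[242, 242, 242, 239, 167, 81, 80, 85, 118, 127, 127, 127, 127, 127, 128, 127, 127, 127, 127, 127, 128, 128, 127, 127, 126, 111, 80, 80, 80, 80, 80]
[242, 241, 241, 239, 167, 81, 83, 81, 86, 113, 131, 130, 131, 130, 130, 130, 131, 131, 131, 130, 131, 130, 132, 131, 130, 130, 115, 83, 82, 83, 83]
[241, 242, 241, 238, 165, 80, 81, 80, 88, 121, 122, 121, 122, 123, 121, 121, 122, 121, 121, 123, 123, 122, 122, 121, 121, 119, 88, 80, 78, 78, 79]
```

{"fn": "apply_moves", "kwargs": {"deltas": [[0.3, 0, 1, 0, 0.3, 0, 1], [0.4, 0, 2.5, 0, 0.3, 0, 1], [0.4, 0, 3.1, 0, 0.3, 0, 1], [0.4, 0, 3.4, 0, 0.3, 0, 1], [0.4, 0, 3.6, 0, 0.3, 0, 1], [0.4, 0, 3.8, 0, 0.3, 0, 1], [0.4, 0, 3.8, 0, 0.3, 0, 1]]}}

```text
clock: 16.48
tool_pos: [0.5393, 0.2308, 0.0492]
eef_rot: [-0.001, 0.767, 0.642, 0.002]
wrist_force: [-4.5, 0.3, 17.7]
opening: 0.007
gripper_force: 8.9
```

```bash
python3 - <<'E'
from h import *
print(observe()["tool_pos"]);st()
E
```

```text
[0.53928212 0.23080492 0.04924636]
clk 16.48 grasp lamp mm [ 0.8 14.  67.9] tilt 0.2 Fx,y,z lamp [-4.5 -0.5 17.7] q [-0.85  0.57  0.51  1.92 -0.41  0.74 -0.28] grip 8.9
```

{"fn": "apply_moves", "kwargs": {"deltas": [[0, 0, -0.15, 0, 0, 0, 1], [0.2, 0, -0.2, 0, 0, 0, 1], [0.5, 0, -0.2, 0, 0, 0, 1], [0.8, 0, -0.2, 0, 0, 0, 1]]}}

```text
clock: 16.82
tool_pos: [0.5393, 0.2321, 0.0494]
eef_rot: [0.001, 0.767, 0.642, -0.003]
wrist_force: [-6.0, -15.7, 17.1]
opening: 0.004
gripper_force: 9.6
```

```bash
python3 - <<'E'
from h import *
print(observe()["tool_pos"]);st()
E
```

```text
[0.53931078 0.23208994 0.04943914]
clk 16.82 grasp lamp mm [ 0.7 15.5 68.1] tilt -0.3 Fx,y,z lamp [ -3.1 -16.5  17.1] q [-0.86  0.58  0.51  1.92 -0.4   0.75 -0.3 ] grip 9.6
```

{"fn": "apply_moves", "kwargs": {"deltas": [[-0.6, 0, -0.2, 0, 0, 0, 1], [-0.9, 0, -0.4, 0, 0, 0, 1], [-0.9, 0, -0.6, 0, 0, 0, 1], [-0.9, 0, -3, 0, 0, 0, 1], [-0.9, 0, -4.5, 0, 0, 0, 1], [-0.9, 0, -4.5, 0, 0, 0, 1], [-0.9, 0, -4.5, 0, 0, 0, 1]]}}

```text
clock: 17.4
tool_pos: [0.5386, 0.23, 0.0942]
eef_rot: [-0.001, 0.766, 0.643, 0.002]
wrist_force: [-0.2, -0.3, -1.1]
opening: 0.006
gripper_force: 0.0
```

```bash
cat >> h.py <<'E'
def seatgap():
    c=get_calibration("wrist");I=capture("wrist").astype(int)
    q=proj(c,pose(LP,[[0,.026,.0545],[0,.0255,.0495],[0,.0135,.0495]]));print("pred lip,cu0,cu1 rows",q[:,1].round(1))
    for cc in (308,320,332):
        col=I[:,cc];cu=(col[:,0]-col[:,2]>60)&(col[:,0]>120)&(col[:,2]<90);r=np.where(cu)[0];r=r[(r>q[0,1]-15)&(r<q[2,1]+30)]
        w=np.where(col.min(1)>170)[0];w=w[(w<(r.min() if len(r) else 300))]
        print(cc,"lip",w.max(),"cu",r.min() if len(r) else None,r.max() if len(r) else None)
E
python3 - <<'E'
from h import *
st();seatgap()
E
```

```text
clk 17.4 grasp lamp mm [  0.3  13.1 112.9] tilt 0.2 Fx,y,z lamp [-0.1 -0.3 -1.1] q [-0.88  0.51  0.55  1.9  -0.36  0.82 -0.32] grip 0.0
pred lip,cu0,cu1 rows [210.2 208.6 225.6]
308 lip 208 cu 210 223
320 lip 208 cu 210 224
332 lip 208 cu 210 224
```

```bash
python3 - <<'E'
from h import *
RT=tool(LP[2])
for p in [(0,.05,.2),(0,.15,.22),(0,.15,.115),(0,.08,.115),(0,.04,.12)]: print(p,go(lp(*p),RT))
t=get_calibration("top")
for n,px_,z in(("jar",(165,133),.09),("bowl",(169,271),.05)):
    M=t["world_from_camera"];d=M[:3,:3]@np.array([(px_[0]-t["cx"])/t["fx"],(px_[1]-t["cy"])/t["fy"],1]);print(n,M[:3,3]+d*(z-M[2,3])/d[2])
E
```

```text
(0, 0.05, 0.2) [  3.75   0.03 -10.66  -0.02  -0.11   0.06]
(0, 0.15, 0.22) [ 13.76   0.04 -12.64  -0.02  -0.11   0.06]
(0, 0.15, 0.115) [13.74  0.05 -2.14 -0.02 -0.11  0.06]
(0, 0.08, 0.115) [ 6.74  0.04 -2.15 -0.02 -0.11  0.06]
(0, 0.04, 0.12) [ 2.74  0.03 -2.66 -0.02 -0.11  0.06]
jar [0.69393958 0.36144683 0.09      ]
bowl [0.32398747 0.34478415 0.05      ]
```

{"fn": "apply_moves", "kwargs": {"deltas": [[0, 0, -4, 0, 0, 0, 1], [0, 0, -8, 0, 0, 0, 1], [0, 0, -12, 0, 0, 0, 1], [2, 0, -13, 0, 0, 0, 1], [6, 0, -13, 0, 0, 0, 1], [10, 0, -13, 0, 0, 0, 1], [13, 0, -13, 0, 0, 0, 1], [14.5, 0, -13, 0, 0, 0, 1]]}}

```text
clock: 18.12
tool_pos: [0.5619, 0.3776, 0.2217]
eef_rot: [-0.002, 0.764, 0.645, 0.0]
wrist_force: [-0.4, 0.7, -0.1]
opening: 0.006
gripper_force: 0.0
```

```bash
python3 - <<'E'
from h import *
RT=tool(LP[2]);st()
for p in [(0,.15,.115),(0,.08,.115),(0,.04,.12)]: print(p,go(lp(*p),RT))
E
```

```text
clk 18.12 grasp lamp mm [ -2.6 162.5 240.4] tilt 0.1 Fx,y,z lamp [-0.5  0.6 -0.1] q [-1.04  0.52  0.58  1.56 -0.3   1.16 -0.57] grip 0.0
(0, 0.15, 0.115) [-1.28  0.28 10.67 -0.14 -0.12  0.38]
(0, 0.08, 0.115) [-8.28  0.24 10.65 -0.14 -0.12  0.38]
(0, 0.04, 0.12) [-12.28   0.21  10.14  -0.14  -0.12   0.38]
```

{"fn": "apply_moves", "kwargs": {"deltas": [[-0.3, 0.2, 3.5, 0, 0, 0.4, 1], [-0.5, 0.2, 7.5, 0, 0, 0.4, 1], [-0.5, 0.2, 10.7, 0, 0, 0.4, 1], [-1.5, 0.2, 10.7, 0, 0, 0.4, 1], [-4, 0.2, 10.7, 0, 0, 0.4, 1], [-6.5, 0.2, 10.7, 0, 0, 0.4, 1], [-9, 0.2, 10.7, 0, 0, 0.4, 1], [-10.5, 0.2, 10.7, 0, 0, 0.4, 1]]}}

```text
clock: 18.78
tool_pos: [0.5473, 0.2645, 0.1179]
eef_rot: [-0.0, 0.77, 0.638, 0.001]
wrist_force: [-0.1, -0.6, 0.4]
opening: 0.008
gripper_force: 0.2
```

```bash
python3 - <<'E'
from h import *
RT=tool(LP[2]);st()
for p in [(0,.045,.113),(0,.03,.112),(0,.020,.110),(0,.010,.100),(0,0,.088),(0,-.010,.075),(0,-.015,.062),(0,-.015,.059)]: print(p,go(lp(*p),RT))
E
```

```text
clk 18.78 grasp lamp mm [  2.9  48.6 136.6] tilt 0.1 Fx,y,z lamp [-0.  -0.6  0.4] q [-0.93  0.51  0.56  1.83 -0.34  0.89 -0.4 ] grip 0.2
(0, 0.045, 0.113) [-0.37 -0.28  0.49  0.02 -0.06 -0.57]
(0, 0.03, 0.112) [-1.87 -0.27  0.58  0.02 -0.06 -0.57]
(0, 0.02, 0.11) [-2.87 -0.26  0.78  0.02 -0.06 -0.57]
(0, 0.01, 0.1) [-3.87 -0.25  1.78  0.02 -0.06 -0.57]
(0, 0, 0.088) [-4.87 -0.24  2.98  0.02 -0.06 -0.57]
(0, -0.01, 0.075) [-5.87 -0.23  4.28  0.02 -0.06 -0.57]
(0, -0.015, 0.062) [-6.37 -0.23  5.58  0.02 -0.06 -0.57]
(0, -0.015, 0.059) [-6.37 -0.23  5.88  0.02 -0.06 -0.57]
```

{"fn": "apply_moves", "kwargs": {"deltas": [[-1, -0.2, 0.5, 0, 0, -0.5, 1], [-1.9, -0.2, 0.6, 0, 0, -0.5, 1], [-2.9, -0.2, 0.8, 0, 0, -0.5, 1], [-3.9, -0.2, 1.8, 0, 0, -0.5, 1], [-4.9, -0.2, 3, 0, 0, -0.5, 1], [-5.9, -0.2, 4.3, 0, 0, -0.5, 1], [-6.4, -0.2, 5.3, 0, 0, -0.5, 1], [-6.4, -0.2, 5.7, 0, 0, -0.5, 1]]}}

```text
clock: 19.45
tool_pos: [0.5327, 0.2033, 0.0597]
eef_rot: [-0.001, 0.766, 0.643, -0.001]
wrist_force: [-10.9, -6.3, 39.5]
opening: 0.004
gripper_force: 19.4
```

```bash
python3 - <<'E'
from h import *
st();print(observe()["tool_pos"])
E
```

```text
clk 19.45 grasp lamp mm [ -0.8 -14.1  78.4] tilt -0.0 Fx,y,z lamp [-9.6 -8.1 39.5] q [-0.83  0.54  0.52  1.95 -0.39  0.75 -0.26] grip 19.4
[0.53269051 0.20334042 0.05966127]
```

{"fn": "apply_moves", "kwargs": {"deltas": [[0, 0, -0.5, 0, 0, 0, 1], [0, 0, -3, 0, 0, 0, 1], [0, 0, -7, 0, 0, 0, 1], [-3, 0, -11, 0, 0, 0, 1], [-6, 0, -15, 0, 0, 0, 1], [-8, 0, -17, 0, 0, 0, 1], [-8, 0, -17, 0, 0, 0, 1], [-8, 0, -17, 0, 0, 0, 1]]}}

```text
clock: 20.12
tool_pos: [0.5211, 0.1253, 0.2316]
eef_rot: [-0.0, 0.767, 0.642, 0.003]
wrist_force: [-0.3, 0.6, -0.0]
opening: 0.005
gripper_force: 0.0
```

```bash
python3 - <<'E'
from h import *
st()
t=capture("top");a=cv2.imread("pics/top0.png")[:,:,::-1]
# verify: cover outline after vs. predicted shut panel in the top view; scene change elsewhere
q=get_calibration("top")
print("shut cover corners",proj(q,pose([.5371,.2157,-.176],[[.025,.043,.06],[-.025,.043,.06],[.025,-.061,.06],[-.025,-.061,.06]])).round(1).tolist())
g=(abs(t.astype(int)-a).max(2)>40).astype(np.uint8);n,l,s,ce=cv2.connectedComponentsWithStats(g)
print([s[i].tolist() for i in range(1,n) if s[i,4]>25])
w=capture("wrist");cv2.imwrite("pics/w5.png",w[:,:,::-1]);c=get_calibration("wrist")
P=proj(c,pose(LP,[[.025,.043,.06],[-.025,.043,.06],[.025,-.061,.06],[-.025,-.061,.06]])).round(1);print(P.tolist())
h=cv2.cvtColor(w,cv2.COLOR_RGB2GRAY)
m=P.mean(0).astype(int);print(m,"col",h[max(0,m[1]-150):m[1]+120:8,m[0]].tolist(),"row",h[m[1],m[0]-100:m[0]+100:8].tolist())
E
```

```text
clk 20.12 grasp lamp mm [  1.3 -93.1 250.3] tilt 0.3 Fx,y,z lamp [-0.4  0.5 -0. ] q [-0.86  0.26  0.67  1.89 -0.19  1.05 -0.29] grip 0.0
shut cover corners [[205.7, 181.6], [201.7, 199.4], [243.1, 189.2], [239.2, 207.1]]
[[176, 144, 89, 256, 14491], [332, 155, 6, 7, 28], [345, 156, 7, 8, 35], [359, 158, 7, 8, 35], [373, 160, 7, 8, 34], [268, 219, 23, 15, 262], [0, 335, 12, 7, 41], [0, 342, 34, 39, 805], [272, 389, 15, 11, 51], [316, 388, 7, 12, 32]]
[[351.3, 41.8], [297.0, 41.6], [348.4, 154.7], [298.9, 154.6]]
[323  98] col [113, 112, 117, 119, 118, 167, 240, 240, 241, 241, 241, 241, 242, 242, 242, 242, 242, 242, 220, 241, 122, 123, 128, 128, 124, 126, 125, 119] row [121, 118, 126, 125, 108, 118, 115, 242, 241, 217, 242, 242, 242, 241, 242, 241, 239, 149, 176, 205, 213, 216, 218, 209, 196]
```

```bash
python3 - <<'E'
from h import *
c=get_calibration("wrist");h=cv2.cvtColor(capture("wrist"),cv2.COLOR_RGB2GRAY)
for x in(305,315,325,335,345): print(x,h[136:164,x].tolist())
for z in(.06,.065,.07,.08): print(z,proj(c,pose(LP,[[0,-.061,z],[0,.043,.06]])).round(1).tolist())
print("plate",proj(c,pose(LP,[[0,-.067,.006]])).round(1), "left/right width row 100:",[i for i in range(270,400) if abs(int(h[100,i])-int(h[100,i-1]))>12])
I=capture("side");s=get_calibration("side");cv2.imwrite("pics/s9.png",I[:,:,::-1])
print(proj(s,pose(LP,[[0,-.061,.06],[0,.043,.06]])).round(1).tolist())
E
```

```text
305 [242, 242, 242, 242, 242, 242, 242, 243, 242, 243, 243, 242, 242, 242, 243, 243, 242, 232, 133, 124, 123, 123, 121, 122, 122, 120, 120, 119]
315 [242, 242, 243, 242, 243, 243, 242, 240, 221, 243, 242, 242, 243, 242, 242, 243, 242, 232, 139, 125, 125, 125, 124, 124, 125, 124, 122, 120]
325 [242, 242, 242, 243, 242, 242, 243, 241, 221, 243, 242, 242, 243, 242, 243, 243, 242, 233, 140, 125, 124, 124, 123, 123, 122, 123, 123, 121]
335 [242, 242, 242, 242, 241, 242, 242, 242, 240, 242, 242, 242, 242, 242, 242, 241, 241, 233, 142, 120, 122, 120, 120, 121, 121, 122, 122, 123]
345 [242, 242, 242, 242, 242, 242, 242, 242, 242, 242, 242, 242, 242, 242, 242, 242, 242, 234, 145, 111, 111, 112, 113, 114, 114, 114, 115, 117]
0.06 [[323.6, 154.6], [324.2, 41.7]]
0.065 [[323.6, 155.4], [324.2, 41.7]]
0.07 [[323.6, 156.1], [324.2, 41.7]]
0.08 [[323.7, 157.7], [324.2, 41.7]]
plate [[323.4 153. ]] left/right width row 100: [277, 278, 297, 298, 348, 349, 358, 359, 361]
[[315.1, 169.0], [316.8, 147.9]]
```

```bash
python3 -c "
from plant import *
print(job_done())"
```

```text
the job is handed in; nothing more can be done
None
```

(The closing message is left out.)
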